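# Cap the glue bottle on the herbarium mounting table

### The arm

A 6-joint arm with a two-finger parallel gripper is mounted at the origin on the work surface. World frame = base frame: x ahead of the robot, y to its left, z up, the work surface at z = 0. Lengths are in m, angles in rad, forces in N, time in s.
With the tool pointing down it reaches from about 0.35 to 0.8 m from the base axis. Payload 7.3 kg.
Tool frame: the origin (TCP) lies midway between the tips of the shut fingers; the grasp point (between the pads) lies 19 mm behind it; z points along the fingers, y is the line along which they close (so a half turn about z gives the same grasp; the last joint's range is limited). The gripper opens to 85 mm and grips with 20 to 120 N. Pads are 22 mm wide; open, the fingers measure 114 mm over their backs; the gripper's body (76 mm by 85 mm) begins 54 mm behind the grasp point. The pads swing forward as they close: fully open they stand 13 mm farther back than shut.
Start: joints at [-1.426, 0.342, 1.524, -0, 1.275, -0.146], TCP at [0.151, -0.503, 0.207] pointing down, gripper open.
Joint ranges: [-2.53, 2.53], [-0.77, 2.02], [0.04, 2.7], [-1, 4.14], [0.28, 2.66], [-3.11, 3.11]. Speed limits (rad/s): [2.57, 2.57, 3.14, 3.14, 3.14, 3.14].

### API

Orientations are given as [roll, pitch, yaw] about the fixed x, y, z axes, in that order (R = Rz(yaw) Ry(pitch) Rx(roll)).
In Python, from workcell import readout, optics, order gives the robot as it stands.
- The arm moves only by the tool apply_moves, never from a script. Its arguments are lists of equal length, an entry for each row: "slide": the shift along the tool's x, y, z in mm, a list of three; "twist": the turn about the tool's z in rad; "grip": the finger opening in mm, from 0 to 85.4. In form: {"slide": [[dx, dy, dz], ...], "twist": [twist, ...], "grip": [grip, ...]}. A call has 1 to 20 rows; each row shifts and turns the commanded pose from where the row before left it, along the tool's axes as they then stand; what a row does not reach is not made up. A row lasts 1/10 s, in which the tool goes at most 50 mm and 8.59 degrees, less where a joint would pass 70% of its speed; a pose out of reach is approached as far as the arm can. A call with a gripper value outside its range is refused whole. The fingers move at their own pace and stop on an object; "squeeze" is the grip in N (left out, the last holds). Time passes only in rows, so rows that do not move let the fingers close. It gives the time, the measured TCP pose, the force, the opening and the grip force at its end, in the units of the state.
- readout.observe(): the state, without advancing time (a new reading comes with each control period).
- optics.capture(name): name is "scene" or "side" or "wrist"; returns (picture, depth): 420x560x3 uint8, red, green, blue; 420x560 float32, m along the optical axis (not along the pixel's ray), 0 where there is no reading.
- optics.calibration(name): a dict with "fx", "fy", "cx", "cy" (pixels), "R" (3x3) and "t" (3): a world point X has camera coordinates R X + t; the wrist camera has in their place "T_tool_cam" (4x4, takes a point from camera to tool coordinates, whose origin is the TCP and whose axes are the flange's). Camera axes: x right, y down, z forward; pixel columns grow to the right and rows downward; lengths in m; the calibration is good to about 2 mm. A picture is of the moment at which its call begins: read the wrist's pose just before it. calibration takes no time and is no camera call.
- order.close_job(): hands the job in; it is judged then, once.
The state is a dict: "time": time; "q": joint angles; "dq": joint speeds; "effort": joint torques, N m; "eef_pos": TCP position; "eef_rot": TCP orientation; "contact_force": force on the tool from outside, world axes, zero at the start; "wrist_torque": the same for the moment, N m; "width": finger opening in m; "gripper_force": force on a finger pad.
Only numpy, scipy, OpenCV 4.12 (cv2) and the standard library are available. Lean on these libraries where they do the work, as an engineer would, in place of code of your own. Each camera call takes 0.05 s, during which the arm holds its last target. There are 200 camera calls.

### The job

Mounting is done for today: pick up the long cap and nest it straight over the tapered spout of the open glue bottle, then push it down firmly until the spout underneath has slid all the way shut and you feel it come up hard against its stop, but do not lean on it, or glue will burst out of the soft bottle. Leave the bottle standing upright on the paper pad where it is with the cap on, and do not push the other things about.

Things in the scene. Friction and masses are not known exactly. Their poses are not given: they have to be found in the camera images.
- cap_center (a point): The long white plastic cap, standing mouth down on the table, the only slim, tall one lying loose: 52 mm tall, upright ribbed sides 28 mm across (grasp it here), 18 g. The point is on its axis, half-way up, 26 mm above the mouth; z points from mouth to closed top.
- cap_mouth (a point): Centre of the cap's open mouth. The bore is a cone 21 mm wide at the mouth, 8 mm wide at 39 mm depth, of the same taper as the spout: it takes the spout's tip up to 6 mm off centre and centres itself.
- bottle: The open glue bottle: white plastic, body 60 mm in diameter, 109 mm high, then a shoulder and a ribbed screw collar 34 mm wide with its flat top 138 mm above the underside. About 0.3 kg (varies), standing loose on a pad of paper 12 to 24 mm thick (varies). Origin: centre of the underside, z up.
- spout_tip (a point): Top of the bottle's tapered grey spout, on its axis. The spout stands on the collar and is a cone 38 mm long, 21.6 mm wide at its foot, 8.6 mm at the tip, with a 25 mm rim under the foot. The tip is 185 mm above the bottle's underside with the spout fully up, 179 mm when shut.
- spout_seat (a point): Point on the spout's axis, 10 mm below its tip and moving with it, where the cap's centre point comes to lie when the cap is fully nested: 175 mm above the bottle's underside with the spout fully up, 169 mm when shut. z points up the spout.
- spout (a joint): How far the spout is pushed down: 0 = fully up (open), 0.006 m = shut. It starts between 0 and 0.0015. It takes about 8 N to slide and stays where it is left. At 0.006 it meets a slightly springy stop, where the push rises about 15 N per mm. Pressed firmly means over 12 N there; over 25 N bursts glue out.
- bottle2: A second glue bottle of the same size, already closed with its cap (top 195 mm above its underside), standing on the same pad. Origin: centre of the underside.
- lid: A flat white jar lid, 44 mm diameter, 16 mm tall, lying on the table; not the cap wanted. Origin: centre of the underside.
- tin: An open ribbed steel tin, 74 mm diameter, 110 mm tall, on the table. Origin: centre of the underside.
- forceps: Steel forceps 134 mm long, 9 mm high, lying on the pad. Origin: middle, at the underside; x along the length.
- washer_a: A steel washer used as a weight, 52 mm diameter, 8 mm thick, flat on the table. Origin: centre of the underside.
- washer_b: Another such washer.
- pad: The pad of white sheets both bottles stand on, 300 x 420 mm, fixed in place. Its top lies 24 mm above this origin and 12 to 24 mm above the table.
- brush: A flat brush with a wooden handle, 190 mm long, lying on the table. Origin: middle, at the underside.
Things that resemble listed ones, but are neither listed nor needed, are in the scene too. Leave any green or red look-alike of the bottle alone. There is more than one size of the brush; the job needs the larger.

How it is judged:
By the outcome, as a careful person would: the job done as asked, in the order asked, and still so for the second after the job is handed in, with the robot touching nothing.
It also fails if it takes over 48 s, if anything falls off the work surface, if the arm or the gripper's body presses on something with over 40 N, if the wrist force passes 120 N, or if a joint passes its speed limit or range.

## Working session

There is one attempt and no reset: what is moved stays moved. The work goes in short steps, Python scripts to look and compute and a tool call to move; the robot and the scene stay as the last step left them, time stands still between calls to the robot, and variables do not carry over. Pictures are saved under pics/ and viewed, at most 10 in all, crops included, and the job is handed in when it is done.

Besides the shell and the picture viewer there is one more tool, called after "Emit:" as name(argument=value, ...) on one line, values as JSON. apply_moves: Moves the arm, as the interface text tells. Its arguments: {"type":"object","properties":{"slide":{"type":"array"},"twist":{"type":"array"},"grip":{"type":"array"},"squeeze":{"type":"number"}},"required":["slide","twist","grip"]}

```bash
mkdir -p pics; cat > h.py <<'E'
import numpy as np,cv2
from workcell import readout,optics,order
def cap(name,fn=None):
    s=readout.observe(); p,d=optics.capture(name); c=optics.calibration(name)
    if fn: cv2.imwrite('pics/'+fn,p[:,:,::-1])
    from scipy.spatial.transform import Rotation as Ro
    if 'T_tool_cam' in c:
        T=np.eye(4);r=np.array(s['eef_rot'])
        T[:3,:3]=r if r.shape==(3,3) else Ro.from_euler('xyz',r).as_matrix();T[:3,3]=s['eef_pos']
        W=T@np.array(c['T_tool_cam'])
    else:
        R=np.array(c['R']);W=np.eye(4);W[:3,:3]=R.T;W[:3,3]=-R.T@np.array(c['t'])
    v,u=np.indices(d.shape)
    P=np.stack([(u-c['cx'])/c['fx']*d,(v-c['cy'])/c['fy']*d,d],-1)@W[:3,:3].T+W[:3,3]
    P[d==0]=np.nan
    return p,d,P
E
python3 - <<'E'
from h import *
print(readout.observe())
a,_,P=cap('scene');b,_,Q=cap('side')
cv2.imwrite('pics/s1.png',a[:,:,::-1]);cv2.imwrite('pics/d1.png',b[:,:,::-1])
np.savez('p.npz',a=a,P=P,b=b,Q=Q)
E
```

```text
{'time': 0.0, 'q': array([-1.42598987e+00,  3.42733077e-01,  1.52503864e+00, -6.52741107e-06,
        1.27542242e+00, -1.45996422e-01]), 'dq': array([-5.40930668e-04,  1.70170351e-03, -1.22470674e-03,  7.64569826e-04,
        3.65517670e-05,  2.93918048e-04]), 'effort': array([ 2.84416528e-03, -4.33661413e+01, -2.46007544e+01,  8.91443847e-05,
        7.88607169e-03,  8.51339564e-06]), 'eef_pos': array([ 0.15048332, -0.50249473,  0.20661309]), 'eef_rot': array([-3.14000730e+00, -2.26805947e-04,  2.90804604e-01]), 'contact_force': array([-0.03645156, -0.88468132, -1.18238902]), 'wrist_torque': array([-0.00450015, -0.0299074 ,  0.02058615]), 'gripper_force': 0.0, 'width': 0.08499866559567631}
```

View pics/s1.png

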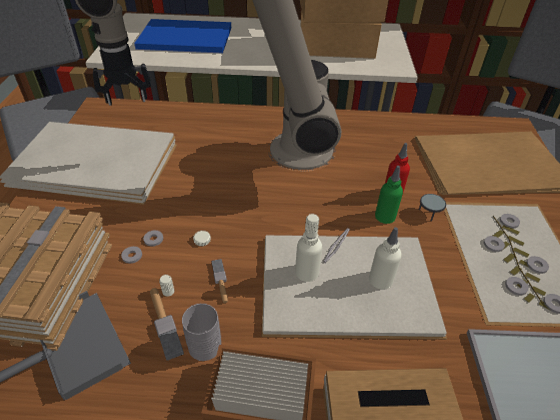

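View pics/d1.png

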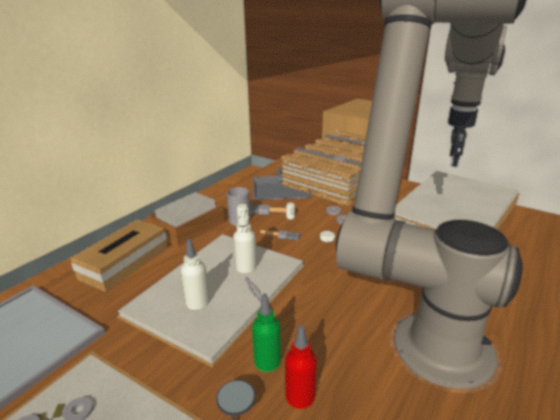

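The scene view shows the open white bottle with a grey spout at (385,265), tip near (394,233). Candidates for the cap:
- (167,285): loose, slim and tall. This fits the description.
- (202,239): the flat jar lid.
- (312,225): the cap already on bottle2.

The red and green bottles at (398,170) and (390,200) are decoys.

```bash
python3 - <<'E'
from h import *
z=np.load('p.npz');P=z['P'];a=z['a']
def seg(n,u0,u1,v0,v1,zlo,zhi,P=P):
    q=P[v0:v1,u0:u1].reshape(-1,3);q=q[(q[:,2]>zlo)&(q[:,2]<zhi)]
    print(n,len(q),'min',q.min(0).round(3),'max',q.max(0).round(3),'med',np.median(q,0).round(3))
seg('cap',155,180,270,300,.02,.07)
seg('captop',155,180,270,300,.045,.07)
seg('spout',380,405,225,250,.17,.25)
seg('body',365,405,240,295,.04,.12)
seg('bottle2',290,330,215,285,.04,.25)
seg('pad',280,360,300,320,-.01,.05)
seg('tin',180,225,300,360,.08,.13)
seg('lid',190,215,230,248,.008,.03)
seg('green',376,404,165,225,.03,.3)
C=cv2.resize(a[200:310,130:430],None,fx=2.6,fy=2.6,interpolation=3)
cv2.imwrite('pics/c1.png',C[:,:,::-1])
E
```

```text
cap 193 min [ 0.599 -0.337  0.02 ] max [ 0.651 -0.298  0.055] med [ 0.62  -0.31   0.046]
captop 100 min [ 0.599 -0.326  0.046] max [ 0.627 -0.298  0.055] med [ 0.616 -0.311  0.051]
spout 101 min [0.545 0.198 0.17 ] max [0.56  0.217 0.208] med [0.555 0.207 0.187]
body 573 min [0.544 0.178 0.04 ] max [0.582 0.238 0.12 ] med [0.575 0.199 0.082]
bottle2 1196 min [ 0.525 -0.005  0.04 ] max [0.573 0.055 0.217] med [0.558 0.024 0.127]
pad 1596 min [ 0.613 -0.036  0.014] max [0.682 0.152 0.026] med [0.648 0.057 0.02 ]
tin 653 min [ 0.712 -0.234  0.08 ] max [ 0.817 -0.137  0.114] med [ 0.751 -0.196  0.098]
lid 179 min [ 0.416 -0.282  0.008] max [ 0.462 -0.239  0.021] med [ 0.441 -0.26   0.015]
green 1021 min [0.189 0.218 0.03 ] max [0.338 0.305 0.186] med [0.319 0.248 0.099]
```

View pics/c1.png

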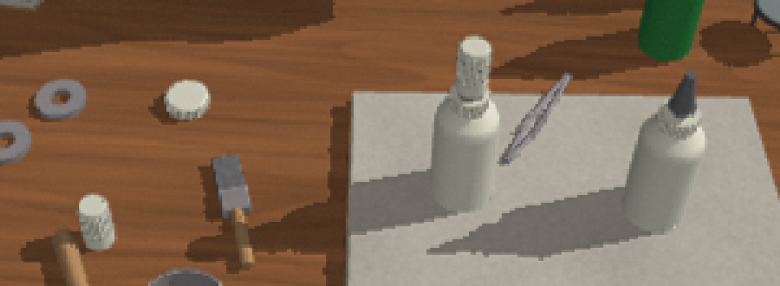

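The crop confirms the choice: the slim loose cap is at scene (167,285), with the lid and the capped bottle2 clearly different. Its point (0.613, -0.312, top ~0.052) fits a 52 mm cap, and the spout (0.553, 0.207, 0.208) fits pad + 185 mm. Moving above the cap now.

Emit:
apply_moves(slide=[[41, -4, 0], [41, -4, 0], [41, -4, 0], [41, -4, 0], [41, -4, 0], [41, -4, 0], [41, -4, 0], [41, -4, 0], [41, -4, 0], [41, -4, 0], [41, -4, 0], [46, -6, 0], [0, 0, 0], [0, 0, 0]], twist=[0, 0, 0, 0, 0, 0, 0, 0, 0, 0, 0, 0, 0, 0], grip=[55, 55, 55, 55, 55, 55, 55, 55, 55, 55, 55, 55, 55, 55], squeeze=40)

```text
time: 1.5
eef_pos: [0.6127, -0.3117, 0.2059]
eef_rot: [-3.14, 0.002, 0.293]
contact_force: [0.1, -0.3, -1.0]
width: 0.0554
gripper_force: 0.0
```

```bash
python3 - <<'E'
from h import *
s=readout.observe();print(s['time'],s['eef_pos'],s['eef_rot'],s['contact_force'])
a,d,P=cap('wrist','w1.png')
print(optics.calibration('wrist')['T_tool_cam'])
m=(P[...,2]>.04)&(P[...,2]<.065)&(abs(P[...,0]-.613)<.05)&(abs(P[...,1]+.312)<.05)
q=P[m];print(len(q),q.min(0),q.max(0),(q.min(0)+q.max(0))/2)
b=(P[...,2]>.006)&(P[...,2]<.03)&(np.hypot(P[...,0]-.613,P[...,1]+.312)<.08)&(np.hypot(P[...,0]-.613,P[...,1]+.312)>.022)
q=P[b]
if len(q):print('near',len(q),q[::max(1,len(q)//12)].round(3))
E
```

```text
1.5 [ 0.61265293 -0.3116501   0.20589572] [-3.14028314e+00  1.69055531e-03  2.92743172e-01] [ 0.13678734 -0.30396599 -0.98911639]
[[ 3.96672655e-04 -9.49444804e-01 -3.13933761e-01  7.92002734e-02]
 [ 9.99999493e-01  6.67246818e-04 -7.54431668e-04  3.87729227e-06]
 [ 9.25762531e-04 -3.13933302e-01  9.49444587e-01 -1.66706261e-01]
 [ 0.00000000e+00  0.00000000e+00  0.00000000e+00  1.00000000e+00]]
662 [ 0.59545657 -0.32579448  0.04022712] [ 0.62438007 -0.29715868  0.05503727] [ 0.60991832 -0.31147658  0.04763219]
near 1576 [[ 0.687 -0.283  0.017]
 [ 0.69  -0.313  0.015]
 [ 0.679 -0.303  0.017]
 [ 0.674 -0.309  0.02 ]
 [ 0.667 -0.31   0.018]
 [ 0.665 -0.327  0.016]
 [ 0.658 -0.327  0.02 ]
 [ 0.651 -0.327  0.02 ]
 [ 0.643 -0.327  0.02 ]
 [ 0.636 -0.329  0.019]
 [ 0.63  -0.334  0.02 ]
 [ 0.626 -0.349  0.015]
 [ 0.613 -0.341  0.016]]
```

View pics/w1.png

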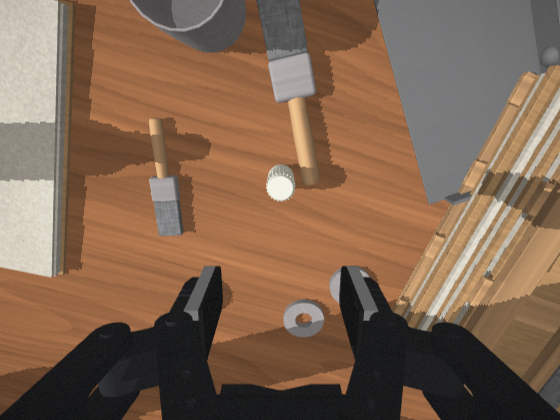

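The wrist picture shows the cap at (280,182), with the big brush's handle end at (310,183), about 13 mm from it and 20 mm high. I'll turn the fingers so they close from up-left to down-right, clear of the handle.

Emit:
apply_moves(slide=[[-1.5, -0.5, 0], [0, 0, 0], [0, 0, 0], [0, 0, 10], [0, 0, 15], [0, 0, 20], [0, 0, 20], [0, 0, 20], [0, 0, 0], [0, 0, 0]], twist=[0.133, 0.133, 0.133, 0.133, 0.133, 0.133, 0.132, 0, 0, 0], grip=[55, 55, 55, 55, 55, 55, 55, 55, 55, 55])

```text
time: 2.55
eef_pos: [0.6099, -0.3135, 0.123]
eef_rot: [3.141, 0.0, -0.64]
contact_force: [-0.4, -0.4, 0.4]
width: 0.0549
gripper_force: 0.0
```

```bash
python3 - <<'E'
from h import *
s=readout.observe();print(s['time'],s['eef_pos'],s['eef_rot'],s['q'])
a,d,P=cap('wrist','w2.png')
q=P[(P[...,2]>.03)&(P[...,2]<.065)&(abs(P[...,0]-.613)<.03)&(abs(P[...,1]+.312)<.03)]
print(len(q),q.min(0),q.max(0),(q.min(0)+q.max(0))/2)
E
```

```text
2.55 [ 0.6099311  -0.31348033  0.12296936] [ 3.14137254e+00  2.32141966e-05 -6.40329197e-01] [-5.86283827e-01  7.06594692e-01  1.13807583e+00 -2.26999291e-04
  1.29695720e+00  1.62490309e+00]
1247 [ 0.59529753 -0.32613381  0.03004474] [ 0.62476316 -0.29716699  0.05415106] [ 0.61003035 -0.3116504   0.0420979 ]
```

View pics/w2.png

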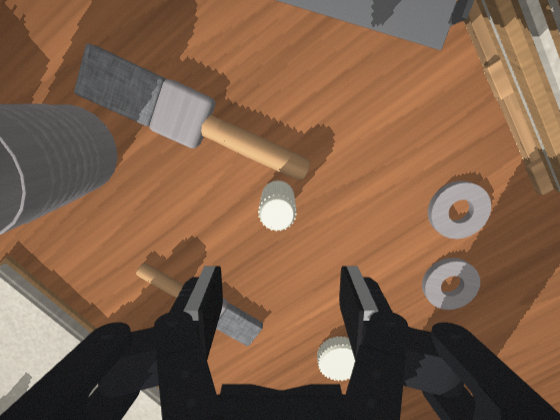

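The cap at (278,210) sits between the finger lines, with the brush handle ahead of them and clear on both sides. Descending and grasping.

Emit:
apply_moves(slide=[[-1, -1.5, 20], [0, 0, 20], [0, 0, 20], [0, 0, 20], [0, 0, 15], [0, 0, 11], [0, 0, 0], [0, 0, 0], [0, 0, 0], [0, 0, 0], [0, 0, 0], [0, 0, 0]], twist=[0, 0, 0, 0, 0, 0, 0, 0, 0, 0, 0, 0], grip=[55, 55, 55, 55, 55, 55, 55, 20, 20, 20, 20, 20], squeeze=40)

```text
time: 3.8
eef_pos: [0.6117, -0.3113, 0.0178]
eef_rot: [-3.142, -0.003, -0.639]
contact_force: [0.0, 0.2, 5.9]
width: 0.0276
gripper_force: 39.8
```

Emit:
apply_moves(slide=[[0, 0, -10], [0, 0, -30], [0, 0, -40], [0, 0, -40], [0, 0, -40], [0, 0, -40], [0, 0, -40], [0, 0, -40], [0, 0, 0]], twist=[0, 0, 0, 0, 0, 0, 0, 0, 0], grip=[20, 20, 20, 20, 20, 20, 20, 20, 20])

```text
time: 4.7
eef_pos: [0.6123, -0.3115, 0.3042]
eef_rot: [-3.141, -0.012, -0.639]
contact_force: [0.6, -0.6, 0.4]
width: 0.0277
gripper_force: 39.5
```

Emit:
apply_moves(slide=[[-15, -16, 0], [-25, -27, 0], [-25, -27, 0], [-25, -27, 0], [-25, -27, 0], [-25, -27, 0], [-25, -27, 0], [-25, -27, 0], [-25, -27, 0], [-25, -27, 0], [-25, -27, 0], [-25, -27, 0], [-25, -27, 0], [-25, -27, 0], [-16, -14, 0], [0, 0, 0], [0, 0, 0]], twist=[0, 0, 0, 0, 0, 0, 0, 0, 0, 0, 0, 0, 0, 0, 0, 0, 0], grip=[20, 20, 20, 20, 20, 20, 20, 20, 20, 20, 20, 20, 20, 20, 20, 20, 20])

```text
time: 6.4
eef_pos: [0.5521, 0.2074, 0.2959]
eef_rot: [3.141, 0.0, -0.638]
contact_force: [1.0, -0.7, -0.4]
width: 0.0275
gripper_force: 39.5
```

```bash
python3 - <<'E'
from h import *
s=readout.observe();print(s['time'],s['eef_pos'],s['eef_rot'],s['q'],s['width'],s['contact_force'])
a,d,P=cap('wrist','w3.png')
def f(P,n):
  for lo,hi in((.17,.185),(.185,.2),(.2,.215)):
    q=P[(P[...,2]>lo)&(P[...,2]<hi)&(abs(P[...,0]-.553)<.03)&(abs(P[...,1]-.207)<.03)]
    if len(q):print(n,lo,len(q),q.min(0).round(4),q.max(0).round(4),((q.min(0)+q.max(0))/2).round(4))
f(P,'wrist')
q=P[(P[...,2]>.23)&(abs(P[...,0]-s['eef_pos'][0])<.02)&(abs(P[...,1]-s['eef_pos'][1])<.02)]
if len(q):print('held',len(q),q.min(0).round(4),q.max(0).round(4))
f(cap('side','d2.png')[2],'side');f(cap('scene','s2.png')[2],'scene')
E
```

```text
6.4 [0.55205242 0.20736355 0.29592811] [ 3.14052587e+00  1.28409976e-04 -6.38197811e-01] [ 2.29738427e-01  4.19457088e-01  1.16528654e+00 -5.91645613e-04
  1.55774598e+00  2.43874048e+00] 0.027502858779416474 [ 0.96647334 -0.74070966 -0.42610882]
wrist 0.17 177 [0.5404 0.1993 0.1702] [0.5574 0.2182 0.185 ] [0.5489 0.2087 0.1776]
wrist 0.185 153 [0.5414 0.2016 0.185 ] [0.5551 0.2161 0.2   ] [0.5483 0.2089 0.1925]
wrist 0.2 115 [0.5435 0.2045 0.2003] [0.5528 0.2138 0.2064] [0.5481 0.2092 0.2033]
held 12430 [0.5326 0.1874 0.2795] [0.5721 0.2265 0.4096]
side 0.17 47 [0.538  0.2029 0.1701] [0.5528 0.22   0.1835] [0.5454 0.2114 0.1768]
side 0.185 40 [0.5379 0.2049 0.1851] [0.5549 0.2183 0.1997] [0.5464 0.2116 0.1924]
side 0.2 12 [0.5435 0.2077 0.2   ] [0.5515 0.2153 0.205 ] [0.5475 0.2115 0.2025]
scene 0.17 44 [0.5481 0.1983 0.171 ] [0.5619 0.2167 0.184 ] [0.555  0.2075 0.1775]
scene 0.185 39 [0.5465 0.2016 0.185 ] [0.5588 0.2152 0.1999] [0.5527 0.2084 0.1925]
scene 0.2 17 [0.5461 0.2036 0.2   ] [0.5546 0.2126 0.2047] [0.5503 0.2081 0.2023]
```

View pics/w3.png

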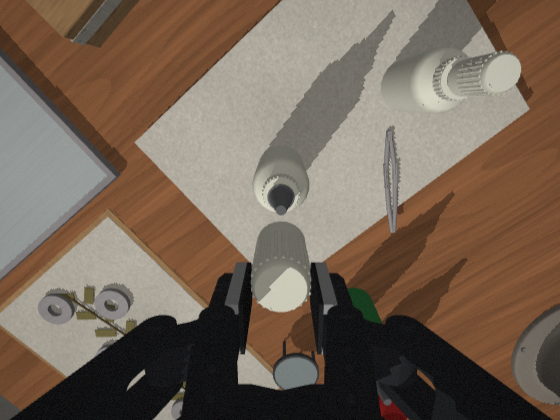

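The wrist view shows the spout tip at (281,210), with the cap held straight above it near (281,265). Tip is (0.548, 0.209, 0.206) by wrist, agreeing with the other cameras within 3 mm. Aligning and lowering to just above it.

Emit:
apply_moves(slide=[[-3.3, 0, 15], [0, 0, 20], [0, 0, 20], [0, 0, 10], [0, 0, 0], [0, 0, 0], [0, 0, 0]], twist=[0, 0, 0, 0, 0, 0, 0], grip=[20, 20, 20, 20, 20, 20, 20], squeeze=60)

```text
time: 7.25
eef_pos: [0.5504, 0.2093, 0.2325]
eef_rot: [-3.14, -0.001, -0.64]
contact_force: [0.6, 0.0, -0.2]
width: 0.027
gripper_force: 59.0
```

```bash
python3 - <<'E'
from h import *
s=readout.observe();print(s['time'],s['eef_pos'],s['eef_rot'],s['contact_force'])
a=cap('wrist')[0];b=cap('side')[0];c=cap('scene')[0]
z=lambda i,u,v,w,h:cv2.resize(i[v:v+h,u:u+w],(390,290),interpolation=3)
cv2.imwrite('pics/m1.png',np.hstack([z(a,200,140,160,120),z(b,150,180,100,75)])[:,:,::-1])
E
```

```text
7.25 [0.55044347 0.20931646 0.2324921 ] [-3.14002837e+00 -1.46046467e-03 -6.39528083e-01] [ 0.59365098  0.02904523 -0.15184889]
```

View pics/m1.png

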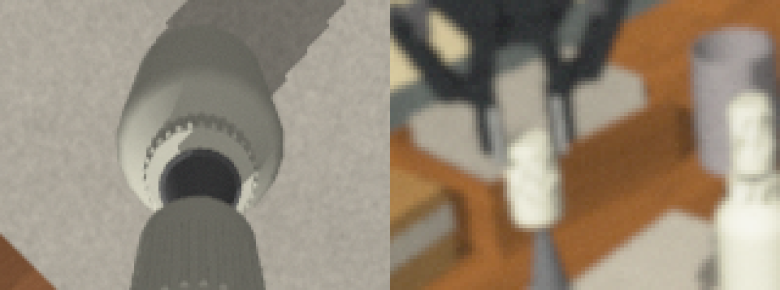

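Wrist crop: cap centred on the spout sideways (about 198 against 202). The side crop suggests the tip is a few mm off to the right, so I'll measure both in the same side view.

```bash
python3 - <<'E'
from h import *
for n in('side','scene'):
  c=optics.calibration(n);R=np.array(c['R']);t=np.array(c['t'])
  a,d,P=cap(n)
  m=(abs(P[...,0]-.55)<.03)&(abs(P[...,1]-.209)<.03)
  out=[]
  for nm,lo,hi in(('cap',.217,.235),('tip',.185,.203)):
    k=m&(P[...,2]>lo)&(P[...,2]<hi)
    v,u=np.where(k)
    rows=[(r,(u[v==r].min()+u[v==r].max())/2,np.ptp(u[v==r])) for r in np.unique(v)]
    out.append(np.median([x[1] for x in rows]))
    X=np.array([.5504,.2093,(lo+hi)/2]);p=R@X+t
    print(n,nm,k.sum(),'uc',out[-1],'pred',c['fx']*p[0]/p[2]+c['cx'],'mm/px',p[2]/c['fx']*1e3,'camx',R[0].round(2), [x[2] for x in rows])
E
```

```text
side cap 90 uc 188.0 pred 187.64141104926415 mm/px 2.273565431054811 camx [-0.82 -0.57 -0.01] [np.int64(0), np.int64(12), np.int64(13), np.int64(12), np.int64(12), np.int64(12), np.int64(10), np.int64(11), np.int64(7)]
side tip 46 uc 189.5 pred 189.31980566468084 mm/px 2.31106259029298 camx [-0.82 -0.57 -0.01] [np.int64(0), np.int64(3), np.int64(5), np.int64(5), np.int64(5), np.int64(6), np.int64(6), np.int64(5), np.int64(3)]
scene cap 85 uc 397.0 pred 397.89171052834183 mm/px 2.1570293031002246 camx [-0.07  1.    0.01] [np.int64(0), np.int64(14), np.int64(1), np.int64(3), np.int64(14), np.int64(12), np.int64(12), np.int64(12), np.int64(11), np.int64(8), np.int64(5)]
scene tip 44 uc 394.0 pred 394.90573735274086 mm/px 2.2065548021534744 camx [-0.07  1.    0.01] [np.int64(0), np.int64(4), np.int64(5), np.int64(6), np.int64(6), np.int64(6), np.int64(6), np.int64(4)]
```

Cap and tip match within 1 mm in both views, so I can lower it on.

Emit:
apply_moves(slide=[[0, 0, 6], [0, 0, 8], [0, 0, 8], [0, 0, 8], [0, 0, 6], [0, 0, 0], [0, 0, 0]], twist=[0, 0, 0, 0, 0, 0, 0], grip=[20, 20, 20, 20, 20, 20, 20])

```text
time: 8.2
eef_pos: [0.5498, 0.2094, 0.1952]
eef_rot: [3.141, 0.0, -0.639]
contact_force: [0.2, 0.0, -0.3]
width: 0.0268
gripper_force: 59.1
```

Emit:
apply_moves(slide=[[0, 0, 2], [0, 0, 2], [0, 0, 2], [0, 0, 0], [0, 0, 0]], twist=[0, 0, 0, 0, 0], grip=[20, 20, 20, 20, 20])

```text
time: 8.7
eef_pos: [0.5498, 0.2094, 0.1893]
eef_rot: [3.142, -0.0, -0.639]
contact_force: [-0.6, 1.2, -1.0]
width: 0.0268
gripper_force: 59.1
```

Emit:
apply_moves(slide=[[0, 0, 1], [0, 0, 1], [0, 0, 0], [0, 0, 0]], twist=[0, 0, 0, 0], grip=[20, 20, 20, 20])

```text
time: 9.1
eef_pos: [0.5497, 0.2094, 0.1872]
eef_rot: [3.141, 0.0, -0.639]
contact_force: [0.2, 0.1, 0.2]
width: 0.0271
gripper_force: 59.1
```

Emit:
apply_moves(slide=[[0, 0, 1], [0, 0, 0.5], [0, 0, 0], [0, 0, 0]], twist=[0, 0, 0, 0], grip=[20, 20, 20, 20])

```text
time: 9.5
eef_pos: [0.5498, 0.2094, 0.1857]
eef_rot: [3.141, -0.0, -0.639]
contact_force: [0.2, 0.1, -0.3]
width: 0.0264
gripper_force: 59.1
```

Emit:
apply_moves(slide=[[0, 0, 0.5], [0, 0, 0.5], [0, 0, 0], [0, 0, 0]], twist=[0, 0, 0, 0], grip=[20, 20, 20, 20])

```text
time: 9.9
eef_pos: [0.5499, 0.2094, 0.1851]
eef_rot: [-3.141, -0.0, -0.639]
contact_force: [-0.4, 0.0, 2.8]
width: 0.0269
gripper_force: 59.3
```

Emit:
apply_moves(slide=[[0, 0, 0.5], [0, 0, 0.5], [0, 0, 0], [0, 0, 0]], twist=[0, 0, 0, 0], grip=[20, 20, 20, 20])

```text
time: 10.3
eef_pos: [0.5501, 0.2095, 0.1846]
eef_rot: [-3.141, -0.001, -0.639]
contact_force: [-1.4, -0.9, 7.6]
width: 0.0267
gripper_force: 59.7
```

Emit:
apply_moves(slide=[[0, 0, 0.5], [0, 0, 0.5], [0, 0, 0], [0, 0, 0]], twist=[0, 0, 0, 0], grip=[20, 20, 20, 20])

```text
time: 10.7
eef_pos: [0.5502, 0.2095, 0.1838]
eef_rot: [-3.14, -0.001, -0.639]
contact_force: [-1.2, -0.2, 6.8]
width: 0.0265
gripper_force: 59.8
```

Emit:
apply_moves(slide=[[0, 0, 0.5], [0, 0, 0.5], [0, 0, 0.5], [0, 0, 0], [0, 0, 0]], twist=[0, 0, 0, 0, 0], grip=[20, 20, 20, 20, 20])

```text
time: 11.2
eef_pos: [0.5502, 0.2095, 0.1823]
eef_rot: [-3.14, -0.001, -0.639]
contact_force: [-1.8, 0.0, 8.2]
width: 0.027
gripper_force: 59.8
```

Emit:
apply_moves(slide=[[0, 0, 0.5], [0, 0, 0.5], [0, 0, 0.5], [0, 0, 0], [0, 0, 0]], twist=[0, 0, 0, 0, 0], grip=[20, 20, 20, 20, 20])

```text
time: 11.7
eef_pos: [0.5502, 0.2095, 0.1808]
eef_rot: [-3.14, -0.001, -0.639]
contact_force: [-1.8, -2.0, 7.0]
width: 0.0271
gripper_force: 59.8
```

Emit:
apply_moves(slide=[[0, 0, 0.5], [0, 0, 0.3], [0, 0, 0], [0, 0, 0]], twist=[0, 0, 0, 0], grip=[20, 20, 20, 20])

```text
time: 12.1
eef_pos: [0.5502, 0.2095, 0.18]
eef_rot: [-3.14, -0.001, -0.639]
contact_force: [-1.3, -0.6, 7.8]
width: 0.0271
gripper_force: 59.8
```

Emit:
apply_moves(slide=[[0, 0, 0.4], [0, 0, 0], [0, 0, 0]], twist=[0, 0, 0], grip=[20, 20, 20])

```text
time: 12.4
eef_pos: [0.5502, 0.2095, 0.1796]
eef_rot: [-3.14, -0.001, -0.639]
contact_force: [-2.1, -0.3, 6.6]
width: 0.0267
gripper_force: 59.8
```

Emit:
apply_moves(slide=[[0, 0, 0.4], [0, 0, 0], [0, 0, 0]], twist=[0, 0, 0], grip=[20, 20, 20])

```text
time: 12.7
eef_pos: [0.5502, 0.2095, 0.1792]
eef_rot: [-3.14, -0.001, -0.639]
contact_force: [-1.6, -0.6, 7.0]
width: 0.0268
gripper_force: 59.8
```

Emit:
apply_moves(slide=[[0, 0, 0.4], [0, 0, 0], [0, 0, 0]], twist=[0, 0, 0], grip=[20, 20, 20])

```text
time: 13.0
eef_pos: [0.5502, 0.2095, 0.1789]
eef_rot: [-3.14, -0.001, -0.639]
contact_force: [-2.4, -0.3, 7.1]
width: 0.0271
gripper_force: 59.9
```

Emit:
apply_moves(slide=[[0, 0, 0.4], [0, 0, 0], [0, 0, 0]], twist=[0, 0, 0], grip=[20, 20, 20])

```text
time: 13.3
eef_pos: [0.5504, 0.2095, 0.1788]
eef_rot: [-3.14, -0.002, -0.639]
contact_force: [-2.3, -0.5, 8.6]
width: 0.0268
gripper_force: 60.0
```

Emit:
apply_moves(slide=[[0, 0, 0.4], [0, 0, 0], [0, 0, 0]], twist=[0, 0, 0], grip=[20, 20, 20])

```text
time: 13.6
eef_pos: [0.5505, 0.2095, 0.1787]
eef_rot: [-3.14, -0.002, -0.639]
contact_force: [-1.6, 0.1, 10.5]
width: 0.0264
gripper_force: 60.1
```

Emit:
apply_moves(slide=[[0, 0, 0.4], [0, 0, 0], [0, 0, 0]], twist=[0, 0, 0], grip=[20, 20, 20])

```text
time: 13.9
eef_pos: [0.5506, 0.2095, 0.1786]
eef_rot: [-3.139, -0.002, -0.639]
contact_force: [-2.3, -1.4, 13.2]
width: 0.0265
gripper_force: 60.3
```

Emit:
apply_moves(slide=[[0, 0, 0.4], [0, 0, 0], [0, 0, 0]], twist=[0, 0, 0], grip=[20, 20, 20])

```text
time: 14.2
eef_pos: [0.5508, 0.2095, 0.1786]
eef_rot: [-3.139, -0.003, -0.639]
contact_force: [-2.4, -1.3, 14.4]
width: 0.0267
gripper_force: 60.5
```

Emit:
apply_moves(slide=[[0, 0, 0.4], [0, 0, 0], [0, 0, 0]], twist=[0, 0, 0], grip=[20, 20, 20])

```text
time: 14.5
eef_pos: [0.5509, 0.2096, 0.1785]
eef_rot: [-3.138, -0.003, -0.639]
contact_force: [-2.7, -0.7, 15.5]
width: 0.0266
gripper_force: 60.6
```

Emit:
apply_moves(slide=[[0, 0, 0.5], [0, 0, 0], [0, 0, 0]], twist=[0, 0, 0], grip=[20, 20, 20])

```text
time: 14.8
eef_pos: [0.551, 0.2096, 0.1783]
eef_rot: [-3.138, -0.004, -0.639]
contact_force: [-2.6, -1.1, 16.7]
width: 0.0267
gripper_force: 60.8
```

Firm stop reached at about 17 N, well below 25 N. Easing off, releasing and rising.

Emit:
apply_moves(slide=[[0, 0, -1], [0, 0, -1], [0, 0, 0], [0, 0, 0], [0, 0, 0], [0, 0, 0], [0, 0, 0], [0, 0, 0]], twist=[0, 0, 0, 0, 0, 0, 0, 0], grip=[20, 20, 20, 35, 45, 55, 55, 55], squeeze=20)

```text
time: 15.6
eef_pos: [0.5497, 0.2094, 0.177]
eef_rot: [3.141, 0.0, -0.639]
contact_force: [0.0, -1.0, -0.1]
width: 0.0552
gripper_force: 0.0
```

Emit:
apply_moves(slide=[[0, 0, -5], [0, 0, -15], [0, 0, -30], [0, 0, -30], [0, 0, -30], [0, 0, -20], [0, 0, 0]], twist=[0, 0, 0, 0, 0, 0, 0], grip=[55, 55, 55, 55, 55, 55, 55])

```text
time: 16.3
eef_pos: [0.551, 0.2097, 0.311]
eef_rot: [-3.136, -0.005, -0.639]
contact_force: [-0.2, 1.4, -0.4]
width: 0.0552
gripper_force: 0.0
```

```bash
python3 - <<'E'
from h import *
a,_,P=cap('wrist');b,_,Q=cap('scene')
for n,X in(('wrist',P),('scene',Q)):
  q=X[(X[...,2]>.17)&(X[...,2]<.235)&(abs(X[...,0]-.55)<.025)&(abs(X[...,1]-.209)<.025)]
  t=q[q[:,2]>np.percentile(q[:,2],97)-.004];print(n,q.max(0),((t.min(0)+t.max(0))/2).round(4))
c=cv2.resize(b[190:310,220:420],(400,240),interpolation=3)
cv2.imwrite('pics/f.png',np.hstack([cv2.resize(a,(400,240)),c])[:,:,::-1])
E
```

```text
wrist [0.56224777 0.22340173 0.2148487 ] [0.548  0.2091 0.2124]
scene [0.56598283 0.22134753 0.21720909] [0.5514 0.2076 0.2138]
```

View pics/f.png

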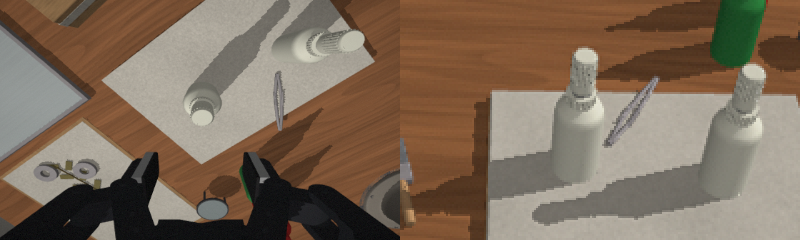

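The final view shows the capped bottle upright at right (735,160), with the cap straight and its top at the same height as bottle2's. The forceps and bottle2 are unmoved. Handing in.

```bash
python3 -c "
from workcell import order
print(order.close_job())"
```

```text
the job is handed in; nothing more can be done
None
```

The cap is nested on the open glue bottle and the spout is pushed shut against its stop at about 17 N; the bottle still stands upright on the pad, and I handed the job in at about 16 s.

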